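# Put the balance's weight set back in its tray

### The job

The balance has been checked and its weights are to be put away: seat each of the three steel weights with a knob fully down in the pocket of the wooden tray that is made for its thickness (thickest weight in the widest pocket, thinnest in the narrowest), and lay the forceps in the two notched rests of the tray, centred. Keep the weights upright, and leave the two weights with a hook, which belong to another set, where they stand.

Things in the scene. Friction and masses are not known exactly. Their poses are not given: they have to be found in the camera images.
- weight_large_mid (a point): Thickest knob weight: plain steel cylinder 40 mm in diameter, 46 mm tall, with a round knob (22 mm in diameter) on a short neck on top, 64 mm tall in all, 0.5 kg, standing upright and loose. The point is on its axis, half-way up (32 mm above its underside); z is its axis, up.
- weight_medium_mid (a point): Middle knob weight: the same shape, cylinder 28 mm in diameter, 38 mm tall, knob 16 mm in diameter, 52 mm tall in all, 0.2 kg, loose. The point is on its axis, half-way up (26 mm above its underside); z is its axis, up.
- weight_small_mid (a point): Thinnest knob weight: the same shape, cylinder 20 mm in diameter, 34 mm tall, knob 13 mm in diameter, 46 mm tall in all, 0.1 kg, loose. The point is on its axis, half-way up (23 mm above its underside); z is its axis, up.
- forceps_mid (a point): Steel forceps lying flat on the worktop, 122 mm long (along its y), 15 mm wide (x), 8 mm thick (z), 20 g, loose. The point is at its middle, half-way up (4 mm above its underside).
- hooked_large_mid (a point): Look-alike, to be left alone: steel cylinder 40 mm in diameter, 40 mm tall, with an open wire hook on top instead of a knob, 71 mm tall in all, loose. The point is on its axis, 20 mm above its underside.
- hooked_small_mid (a point): Look-alike, to be left alone: steel cylinder 28 mm in diameter, 34 mm tall, with an open wire hook on top instead of a knob, 65 mm tall in all, loose. The point is on its axis, 17 mm above its underside.
- pocket_large_mouth (a point): Widest pocket, for the thickest weight: round bore 46 mm in diameter, 18 mm deep, widening by 4 mm all round at its mouth, in a grey block 64 mm square that stays fixed in the tray. The point is at the centre of the mouth, level with the block's top, 32 mm above the worktop; z up, axes parallel to the tray's.
- pocket_medium_mouth (a point): Middle pocket, for the middle weight: round bore 34 mm in diameter, 18 mm deep, otherwise as the widest. The three blocks stand in one row along the tray's y, 66 mm apart, in any order.
- pocket_small_mouth (a point): Narrowest pocket, for the thinnest weight: round bore 26 mm in diameter, 18 mm deep, otherwise as the widest.
- forceps_rest (a point): Midpoint between two notched wooden rests of the fixed tray (146x214 mm): rests 50x14 mm, 42 mm either side along y; the forceps lie along y across both, either end first. On notch floor level, 30 mm above the worktop; notches 23 mm wide (x), sides slope out for 11 mm. Clear between the rests for 22 mm below. Blocks' near edge at x = 40 mm, centres at x = 72 mm, tops 2 mm above this level.
There are look-alikes about, which are no part of the job. Leave any orange look-alike of the part that bears forceps_mid alone. What is shaped like the part that bears weight_small_mid but green is not meant.

How it is judged:
At the end, for the whole second after the job is handed in: Each knob weight upright (0.1 rad) in the pocket of its own size, down on the floor (3 mm), within 6 mm of its axis; forceps in both notches, within 7 mm across and 12 mm along, flat (3 mm) and in line (0.15 rad); hooked weights within 20 mm of where they stood; all released and at rest (horizontal distance between weight_large_mid and pocket_large_mouth below 0.006 m and z of weight_large_mid in the frame of pocket_large_mouth below 0.017 m and angle between each of weight_large_mid, weight_medium_mid, weight_small_mid's own z axis and vertical below 0.1 rad and horizontal distance between weight_medium_mid and pocket_medium_mouth below 0.006 m and z of weight_medium_mid in the frame of pocket_medium_mouth below 0.011 m and horizontal distance between weight_small_mid and pocket_small_mouth below 0.006 m and z of weight_small_mid in the frame of pocket_small_mouth below 0.008 m and x of forceps_mid in the frame of forceps_rest between -0.007 and 0.007 m and y of forceps_mid in the frame of forceps_rest between -0.012 and 0.012 m and z of forceps_mid in the frame of forceps_rest between 0.001 and 0.007 m and angle between the y axis of forceps_mid and the y axis of forceps_rest, either way round below 0.15 rad and distance of each of hooked_large_mid, hooked_small_mid from where it was at the start of the episode below 0.02 m); the robot touches nothing.
It fails at once if a knob weight was laid over on its side (angle between any of weight_large_mid, weight_medium_mid, weight_small_mid's own z axis and vertical above 0.7 rad).
It fails at once if a hooked weight was moved or knocked over (distance of any of hooked_large_mid, hooked_small_mid from where it was at the start of the episode above 0.03 m).
It also fails if it takes over 88 s, if anything falls off the work surface, if the arm or the gripper's body presses on something with over 40 N, if the wrist force passes 120 N, or if a joint passes its speed limit or range.

### The arm

A 7-joint arm with a two-finger parallel gripper is mounted at the origin on a cart in front of the work surface, level with it; the furniture and walls round the work are solid. World frame = base frame: x ahead of the robot, y to its left, z up, the work surface at z = 0. Lengths are in m, angles in rad, forces in N, time in s.
With the tool pointing down it reaches from about 0.4 to 0.9 m from the base axis. Payload 5.5 kg.
Tool frame: the origin (TCP) lies at the very end of the fingers, on their centre line; the grasp point (between the pads) lies 19 mm behind it; z points along the fingers, y is the direction in which the jaws open and shut (so a half turn about z gives the same grasp; the last joint's range is limited). The gripper opens to 92 mm and grips with 3 to 60 N. Pads are 19 mm wide; open, the fingers measure 130 mm over their backs; the gripper's body (75 mm by 190 mm) begins 47 mm behind the grasp point.
Start: joints at [1.485, 0.501, -0.427, 1.55, 0.221, 1.138, -0.21], TCP at [0.222, -0.611, 0.206] pointing down, gripper open.
Joint ranges: [-2.88, 2.88], [-0.31, 2.03], [-1.54, 1.56], [0.2, 2.42], [-1.41, 4.55], [0.19, 2.02], [-2.57, 2.57]. Speed limits (rad/s): [2.57, 2.57, 3.14, 3.14, 3.14, 3.14, 3.14].

### API

Orientations are given as a rotation vector (axis times angle).
In Python, from workcell import arm gives the robot as it stands. Calls block until the motion is done:
- arm.goto(position, orientation): joint-space move of the TCP to a pose.
- arm.move_straight(position, rot=None, max_speed=0.15, guard=None): straight line of the TCP; rot=None keeps the orientation; max_speed is the mean speed in m/s. With guard (N) it stops when the force on the tool has changed by that much, and returns True; else False.
- arm.move_joints(angles): joint-space move.
- arm.command_gripper(opening): finger opening in m; the grip force is fixed at half the most; returns when the fingers have stopped.
- arm.dwell(seconds).
- arm.solve_ik(position, orientation): joint angles nearest the present ones, or None.
- arm.get_obs(): the state.
- arm.get_image(name): name is "scene" or "top" or "wrist"; returns the picture (420x560x3 uint8, red, green, blue); there is no depth.
- arm.camera_params(name): a dict with "fx", "fy", "cx", "cy" (pixels), "eye" and "attitude" of the camera in the world. Camera axes: x right, y down, z forward; pixel columns grow to the right and rows downward; lengths in m; the calibration is good to about 2 mm. A picture is of the moment at which its call begins: read the wrist's pose just before it. camera_params takes no time and is no camera call; for the wrist camera it gives the pose at the moment of the call.
A pose or a line that the arm cannot do raises arm.IKError and nothing moves.
- arm.hand_in(): hands the job in, once; it reports no verdict.
The state is a dict: "time": time; "joint_pos": joint angles; "dq": joint speeds; "effort": joint torques, N m; "tcp_pos": TCP position; "ee_rot": TCP orientation; "force": force on the tool from outside, world axes, zero at the start; "ft_torque": the same for the moment, N m; "opening": finger opening in m.
Only numpy, scipy, OpenCV 4.12 (cv2) and the standard library are available. Lean on these libraries where they do the work, as an engineer would, in place of code of your own. Each camera call takes 0.05 s, during which the arm holds its last target.

## Working session

There is one attempt and no reset: what is moved stays moved. The work goes in short steps, each a Python script; the robot and the scene stay as the last script left them, time stands still between calls to the robot, and variables do not carry over. Pictures are saved under pics/ and viewed, and the job is handed in when it is done.

```bash
mkdir -p pics; ls
python3 - <<'E'
from workcell import arm
import cv2
print(arm.get_obs()['time'])
for n in ["scene","top","wrist"]:
    p=arm.camera_params(n); print(n,p)
    im=arm.get_image(n); cv2.imwrite(f"pics/{n}0.png",im[:,:,::-1])
print(arm.get_obs())
E
```

```text
pics
0.0
scene {'fx': 521.5449113205309, 'fy': 521.5449113205309, 'cx': 277.168622775035, 'cy': 209.53262838966248, 'eye': array([-0.32817838, -1.04473049,  0.60394658]), 'attitude': array([-1.91740761,  0.69655178, -0.45020651])}
top {'fx': 471.34882897120247, 'fy': 471.34882897120247, 'cx': 276.40201661542216, 'cy': 204.04883994397804, 'eye': array([ 0.2758856 , -0.20092126,  1.33541391]), 'attitude': array([-2.18494002,  2.16929981, -0.11382858])}
wrist {'fx': 342.67146479987593, 'fy': 342.67146479987593, 'cx': 282.9046807892093, 'cy': 209.94226113309225, 'eye': array([ 0.29344649, -0.58484884,  0.38441928]), 'attitude': array([ 2.37856771, -1.66437149, -0.23759983])}
{'time': 0.15, 'joint_pos': array([ 1.48523953,  0.50170783, -0.42682642,  1.55119889,  0.22080571,
        1.13829408, -0.21033189]), 'dq': array([-3.06514176e-04, -2.85743328e-03, -6.93264535e-04, -4.82941728e-03,
        1.10664493e-03, -5.58329681e-04,  6.47759703e-05]), 'effort': array([-7.48363382e-03, -5.67100453e+01, -5.82540303e+00, -2.79453081e+01,
       -6.85972022e-02,  2.64644955e-02,  1.24419953e-04]), 'tcp_pos': array([ 0.22189877, -0.61033936,  0.20507376]), 'ee_rot': array([-3.09242585e+00, -5.44795385e-01,  3.14635706e-04]), 'force': array([-0.83532175, -0.20900652,  0.58072991]), 'ft_torque': array([-0.05875885,  0.01572879, -0.05229035]), 'opening': 0.0919630585781339}
```

View pics/top0.png

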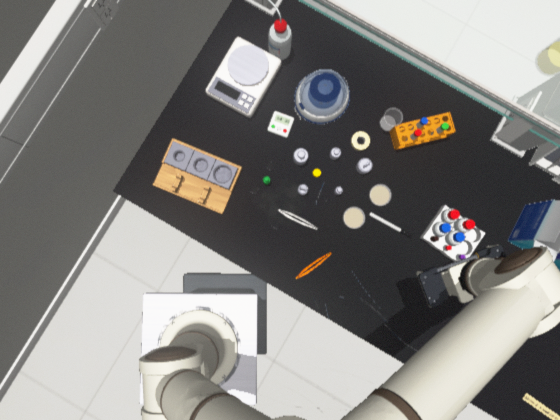

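View pics/scene0.png

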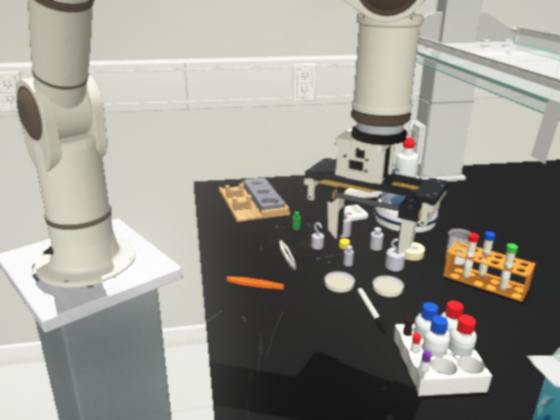

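View pics/wrist0.png

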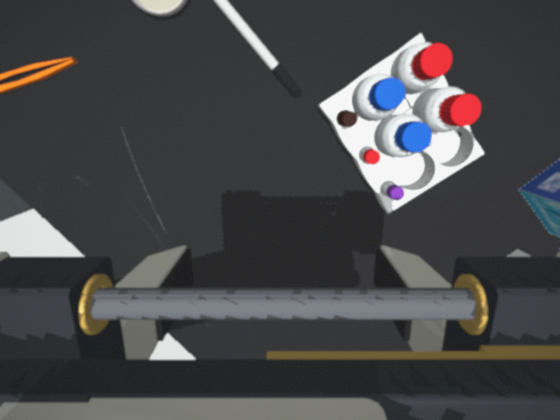

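The top view shows the tray at about (200,175), the weights around (270–370, 150–195) and the steel forceps at (297,219). I'll enlarge that area.

```bash
cat > h.py <<'E'
import numpy as np, cv2
from scipy.spatial.transform import Rotation as R
def ray(p,u,v):
    d=R.from_rotvec(p['attitude']).as_matrix()@np.array([(u-p['cx'])/p['fx'],(v-p['cy'])/p['fy'],1.])
    return np.array(p['eye']),d
def px(p,u,v,z):
    e,d=ray(p,u,v); return e+d*(z-e[2])/d[2]
def proj(p,X):
    c=R.from_rotvec(p['attitude']).as_matrix().T@(np.asarray(X)-p['eye'])
    return np.array([p['cx']+p['fx']*c[0]/c[2],p['cy']+p['fy']*c[1]/c[2]])
E
python3 - <<'E'
import cv2
im=cv2.imread("pics/top0.png")
def crop(x,y,w,h,k,n):
    c=cv2.resize(im[y:y+h,x:x+w],None,fx=k,fy=k,interpolation=cv2.INTER_CUBIC); cv2.imwrite(n,c)
crop(250,135,130,100,6,"pics/t_w.png")
crop(145,130,110,90,7,"pics/t_t.png")
from workcell import arm
from h import *
p=arm.camera_params("top")
for n,u,v,z in [("A",301,156,.05),("B",336,153,.05),("C",365,165,.05),("D",303,189,.05),("E",339,190,.05),("f",297,219,0.004),("tray",197,176,.03)]:
    print(n,px(p,u,v,z))
E
```

```text
A [ 0.53262602 -0.27980691  0.05      ]
B [ 0.5419014  -0.37685046  0.05      ]
C [ 0.50890278 -0.45700271  0.05      ]
D [ 0.44063331 -0.28547126  0.05      ]
E [ 0.43865054 -0.3845669   0.05      ]
f [ 0.36083817 -0.27162215  0.004     ]
tray [0.47742877 0.00953862 0.03      ]
```

View pics/t_w.png

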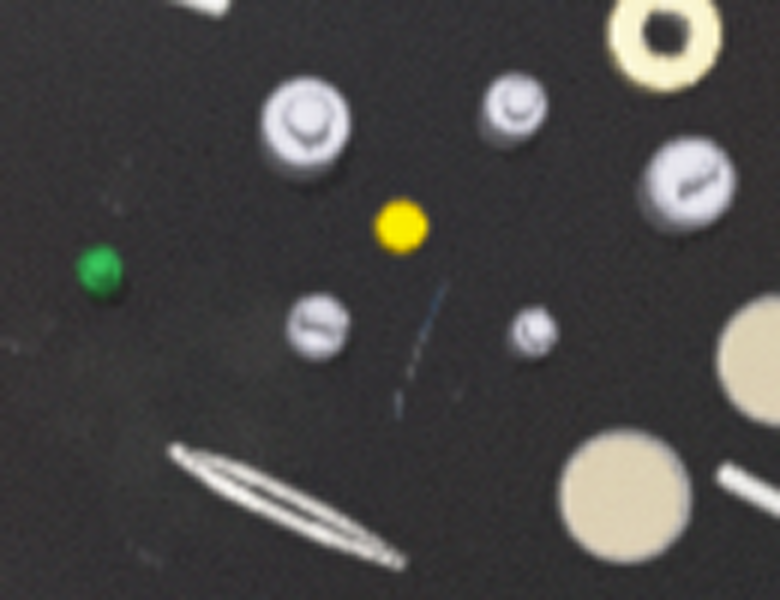

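View pics/t_t.png

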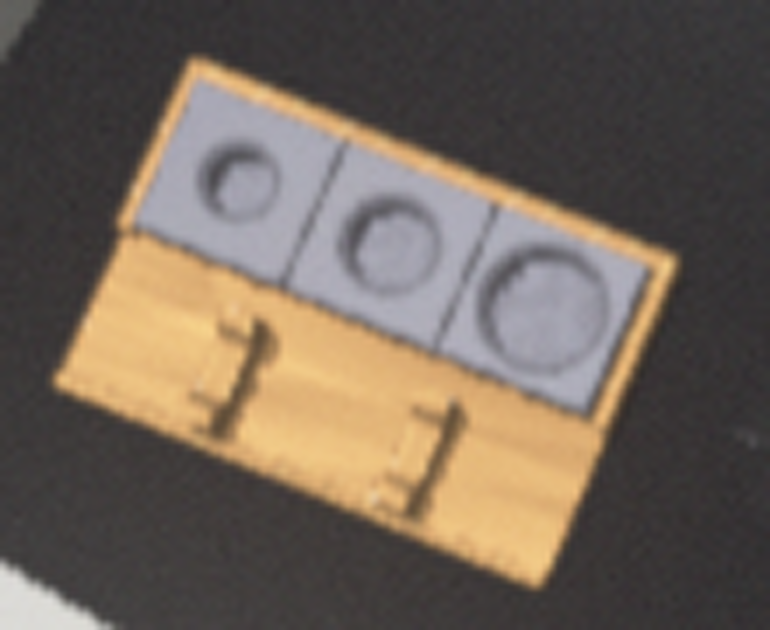

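The crop shows the weights with knobs: large at (306,122), medium at (515,105), small at (533,332). The hooked ones are at (690,182) and (319,326), and the steel forceps run (175,450) to (402,563). In the tray crop the pockets, small to large, are at (238,181), (389,244) and (544,309), with the forceps rests below them. Next I'll compute positions and check the wrist views.

```bash
cat >> h.py <<'E'
def down(yaw): # tool x at heading yaw, z down
    return (R.from_euler('z',yaw)*R.from_euler('x',np.pi)).as_rotvec()
E
python3 - <<'E'
from workcell import arm
from h import *
p=arm.camera_params("top")
def W(x,y): return (x+.5)/6-.5+250,(y+.5)/6-.5+135
def T(x,y): return (x+.5)/7-.5+145,(y+.5)/7-.5+130
for n,c,z in [("L",(306,122),.046),("M",(515,105),.038),("S",(535,331),.034),("HL",(690,182),.040),("HS",(319,326),.034),("f1",(172,448),.004),("f2",(405,564),.004),("yel",(401,226),.04)]:
    print(n,px(p,*W(*c),z).round(4))
P=[]
for n,c in [("ps",(238,181)),("pm",(389,244)),("pl",(544,309))]:
    P.append(px(p,*T(*c),.032)); print(n,P[-1].round(4))
d=P[2]-P[0]; print(np.linalg.norm(d),np.degrees(np.arctan2(d[1],d[0])))
for x,y in [(.49,-.36),(.44,0.01),(.36,-.27)]:
  for z in (.2,.05,.024):
    for yaw in np.radians([-135,-90,-45,-20,0,20,45,90]):
        q=arm.solve_ik([x,y,z],down(yaw)); print(x,y,z,np.degrees(yaw).round(),None if q is None else np.round(q,2))
E
```

```text
L [ 0.5365 -0.2789  0.046 ]
M [ 0.547  -0.3769  0.038 ]
S [ 0.4414 -0.3862  0.034 ]
HL [ 0.5109 -0.4578  0.04  ]
HS [ 0.4429 -0.2858  0.034 ]
f1 [ 0.3881 -0.2184  0.004 ]
f2 [ 0.3341 -0.3285  0.004 ]
yel [ 0.4892 -0.3234  0.04  ]
ps [0.5349 0.062  0.032 ]
pm [0.5099 0.0012 0.032 ]
pl [ 0.4841 -0.0611  0.032 ]
0.13320294469966285 -112.38482204162368
0.49 -0.36 0.2 -135.0 [ 1.43  0.78 -1.3   1.65  0.77  1.33  2.35]
0.49 -0.36 0.2 -90.0 [-0.26  0.82  1.36  1.71 -0.83  1.32 -1.88]
0.49 -0.36 0.2 -45.0 [ 0.84  0.42 -0.33  1.67  0.15  1.08 -1.89]
0.49 -0.36 0.2 -20.0 [ 0.91  0.43 -0.42  1.67  0.19  1.08 -1.49]
0.49 -0.36 0.2 0.0 [ 0.95  0.44 -0.48  1.67  0.22  1.09 -1.16]
0.49 -0.36 0.2 20.0 [ 1.    0.45 -0.55  1.66  0.26  1.1  -0.84]
0.49 -0.36 0.2 45.0 [ 1.06  0.47 -0.63  1.66  0.3   1.11 -0.44]
0.49 -0.36 0.2 90.0 [ 1.16  0.51 -0.77  1.66  0.39  1.13  0.28]
0.49 -0.36 0.05 -135.0 [-0.23  1.13  1.35  1.81 -1.17  1.27 -2.46]
0.49 -0.36 0.05 -90.0 [-0.16  0.93  1.13  1.81 -0.96  1.08 -1.8 ]
0.49 -0.36 0.05 -45.0 [ 0.78  0.59 -0.25  1.78  0.19  0.8  -1.92]
0.49 -0.36 0.05 -20.0 [ 0.84  0.6 
[... 3203 characters left out ...]
6  0.42 -0.55  2.15  0.35  0.66 -0.96]
0.36 -0.27 0.05 45.0 [ 1.12  0.43 -0.62  2.15  0.4   0.67 -0.57]
0.36 -0.27 0.05 90.0 [ 1.22  0.47 -0.75  2.15  0.5   0.7   0.13]
0.36 -0.27 0.024 -135.0 [-0.2   0.64  0.98  2.2  -0.83  0.74 -2.57]
0.36 -0.27 0.024 -90.0 [-0.15  0.6   0.91  2.2  -0.76  0.7  -1.85]
0.36 -0.27 0.024 -45.0 [ 0.83  0.43 -0.29  2.17  0.22  0.57 -1.98]
0.36 -0.27 0.024 -20.0 [ 0.91  0.44 -0.39  2.17  0.3   0.58 -1.61]
0.36 -0.27 0.024 0.0 [ 0.98  0.45 -0.46  2.17  0.36  0.59 -1.31]
0.36 -0.27 0.024 20.0 [ 1.03  0.47 -0.52  2.16  0.4   0.6  -1.  ]
0.36 -0.27 0.024 45.0 [ 1.08  0.48 -0.58  2.16  0.46  0.62 -0.61]
0.36 -0.27 0.024 90.0 [ 1.18  0.52 -0.7   2.16  0.55  0.65  0.09]
```

Run:
```python
from workcell import arm
from h import *
yaw=np.radians(67.6)
arm.goto([0.47-.028,-0.33-.069,0.2],down(yaw))
o=arm.get_obs();print(o['time'],o['tcp_pos'],np.round(o['force'],1))
p=arm.camera_params("wrist"); np.save("p1.npy",p,allow_pickle=True); print(p, R.from_rotvec(p['attitude']).as_matrix().round(3))
im=arm.get_image("wrist"); cv2.imwrite("pics/w1.png",im[:,:,::-1])
```

```text
1.3167 [ 0.4402222  -0.40149125  0.19978656] [-0.1  0.4  0.3]
{'fx': 342.67146479987593, 'fy': 342.67146479987593, 'cx': 282.9046807892093, 'cy': 209.94226113309225, 'eye': array([ 0.47048231, -0.33219033,  0.37909472]), 'attitude': array([ 2.80833209, -0.56154485, -0.08125686])} [[ 0.923 -0.369 -0.108]
 [-0.385 -0.887 -0.257]
 [-0.001  0.279 -0.96 ]]
```

View pics/w1.png

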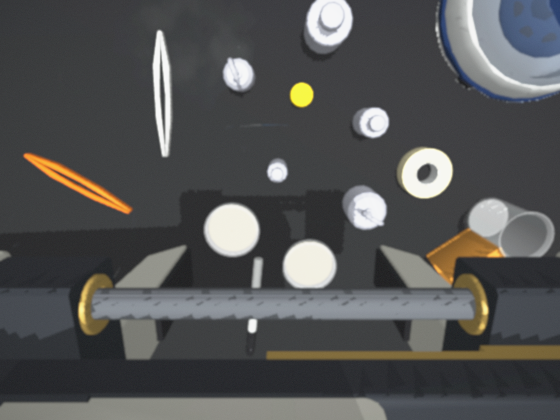

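The wrist view shows the steel forceps ending at (160,32) and (166,155), large at (328,20), medium at (371,122) and small at (278,170). The hooked pair is at (238,73) and (365,208). I'll enlarge to measure, and look at the tray next.

Run:
```python
from workcell import arm
from h import *
im=cv2.imread("pics/w1.png")
def crop(x,y,w,h,k,n): cv2.imwrite(n,cv2.resize(im[y:y+h,x:x+w],None,fx=k,fy=k,interpolation=cv2.INTER_CUBIC))
crop(260,0,140,200,4,"pics/w1a.png"); crop(140,20,130,145,4,"pics/w1b.png")
yaw=np.radians(67.6)
arm.goto([0.50-.028-.02,-0.0-.069-.02,0.2],down(yaw))
o=arm.get_obs();print(o['time'],o['tcp_pos'])
p=arm.camera_params("wrist"); np.save("p2.npy",p,allow_pickle=True)
im=arm.get_image("wrist")[:,:,::-1]; cv2.imwrite("pics/w2.png",im)
crop(140,0,280,200,2.8,"pics/w2a.png")
```

```text
2.55 [ 0.45239678 -0.09077517  0.20010879]
```

View pics/w1a.png

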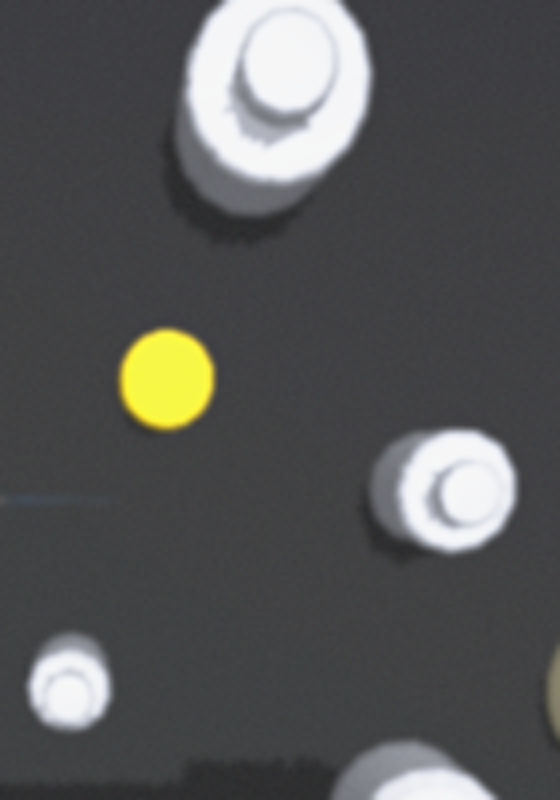

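View pics/w1b.png

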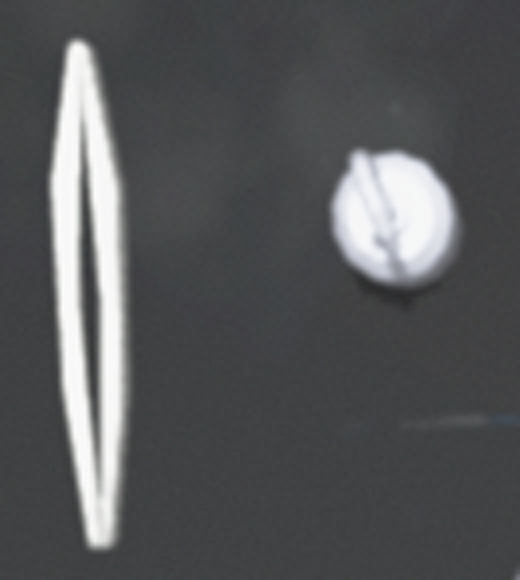

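View pics/w2.png

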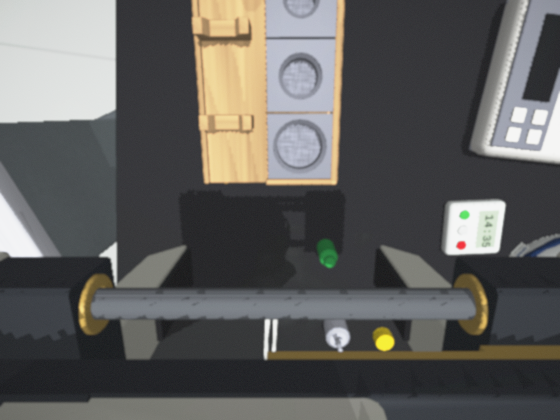

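Tray view: large pocket at about (300,145), medium (300,77), small (300,3, cut by the edge); the rests are at (225,123) and (220,27).

View pics/w2a.png

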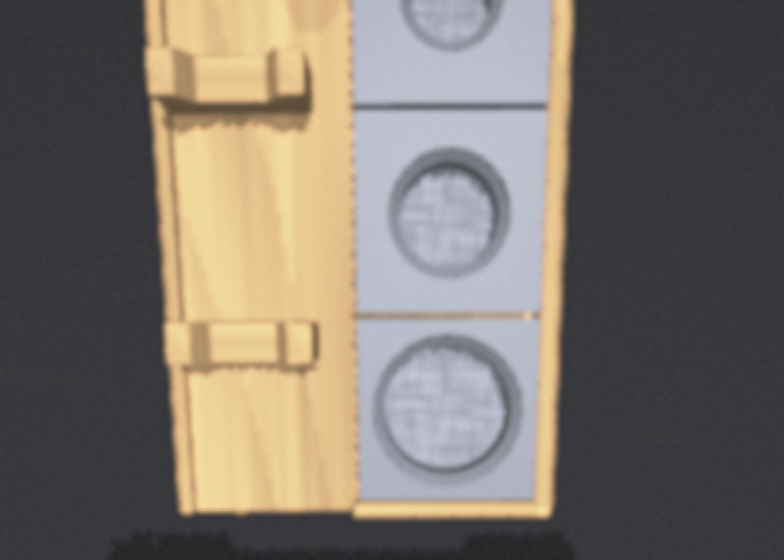

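Run:
```python
from h import *
p=np.load("p1.npy",allow_pickle=True).item()
A=lambda x,y:((x+.5)/4-.5+260,(y+.5)/4-.5)
B=lambda x,y:((x+.5)/4-.5+140,(y+.5)/4-.5+20)
for n,c,z in [("Lcyl",A(279,87),.046),("Lknob",A(290,61),.062),("Mcyl",A(458,491),.038),("Mknob",A(472,492),.050),("Scyl",A(70,690),.034),("Sknob",A(69,694),.0445),("HS",B(396,218),.034),("f1",B(78,40),.004),("f2",B(101,550),.004),
  ]: print(n,px(p,*c,z).round(4))
```

```text
Lcyl [ 0.5364 -0.2786  0.046 ]
Lknob [ 0.537  -0.2776  0.062 ]
Mcyl [ 0.5472 -0.376   0.038 ]
Mknob [ 0.5474 -0.3759  0.05  ]
Scyl [ 0.4416 -0.3852  0.034 ]
Sknob [ 0.4419 -0.3844  0.0445]
HS [ 0.4444 -0.2856  0.034 ]
f1 [ 0.3867 -0.214   0.004 ]
f2 [ 0.3325 -0.3275  0.004 ]
```

Run:
```python
from h import *
p=np.load("p2.npy",allow_pickle=True).item()
C=lambda x,y:((x+.5)/2.8-.5+140,(y+.5)/2.8-.5)
pm=px(p,*C(450,212.5),.032); pl=px(p,*C(447,409),.032)
print(pm,pl,np.linalg.norm(pl-pm),np.degrees(np.arctan2(*(pm-pl)[1::-1])))
# block seam corners / edges for heading
a=px(p,*C(352,107),.032); b=px(p,*C(357,500),.032); print(np.degrees(np.arctan2(*(a-b)[1::-1])), np.linalg.norm(a-b))
# rests: notch centres : rest near (242,343), far (229,80)
r1=px(p,*C(247,343),.030); r2=px(p,*C(230,79),.030); print(r1,r2,(r1+r2)/2,np.linalg.norm(r1-r2),np.degrees(np.arctan2(*(r2-r1)[1::-1])))
h=np.radians(67.6); X=np.array([np.sin(h),-np.cos(h)])
print(pm[:2]-.072*X)
```

```text
[0.51001074 0.00194952 0.032     ] [ 0.48472066 -0.05870253  0.032     ] 0.06571345890109258 67.36532983551193
67.48008583527945 0.1311871187396504
[ 0.42802979 -0.01050861  0.03      ] [0.45852834 0.06790315 0.03      ] [0.44327906 0.02869727 0.03      ] 0.08413420798502479 68.74626323305525
[0.44344343 0.02938658]
```

Both views agree within about 1 mm. Before grasping I'll check the height of the bowl behind the weights by projecting its rim, found in the top view, into the wrist view at several heights.

Run:
```python
from h import *
from workcell import arm
pt=arm.camera_params("top"); p=np.load("p1.npy",allow_pickle=True).item()
im=cv2.imread("pics/top0.png"); cv2.imwrite("pics/tb.png",cv2.resize(im[60:165,270:440],None,fx=4.5,fy=4.5,interpolation=cv2.INTER_CUBIC))
w=cv2.imread("pics/w1.png")
for z,c in [(0.03,(0,0,255)),(.06,(0,255,0)),(.09,(255,0,0)),(.12,(0,255,255))]:
    pts=[]
    for a in np.linspace(0,2*np.pi,40):
        X=px(pt,321.5+27.5*np.cos(a),96+26.5*np.sin(a),z); pts.append(proj(p,X))
    cv2.polylines(w,[np.int32(pts)],True,c,1)
    print(z,px(pt,321.5,96,z), px(pt,321.5+27.5,96,z)-px(pt,321.5,96,z), "ring",px(pt,361,140.5,.01))
cv2.imwrite("pics/w1bowl.png",cv2.resize(w[0:210,380:560],None,fx=3.6,fy=2.8))
```

```text
0.03 [ 0.71041431 -0.33912469  0.03      ] [ 7.80477556e-04 -7.84162807e-02 -2.22044605e-16] ring [ 0.58718047 -0.4542762   0.01      ]
0.06 [ 0.70042831 -0.33594861  0.06      ] [ 0.00076254 -0.07661418  0.        ] ring [ 0.58718047 -0.4542762   0.01      ]
0.09 [ 0.69044231 -0.33277253  0.09      ] [ 7.44604908e-04 -7.48120776e-02 -2.22044605e-16] ring [ 0.58718047 -0.4542762   0.01      ]
0.12 [ 0.68045632 -0.32959645  0.12      ] [ 0.00072667 -0.07300998  0.        ] ring [ 0.58718047 -0.4542762   0.01      ]
```

View pics/w1bowl.png

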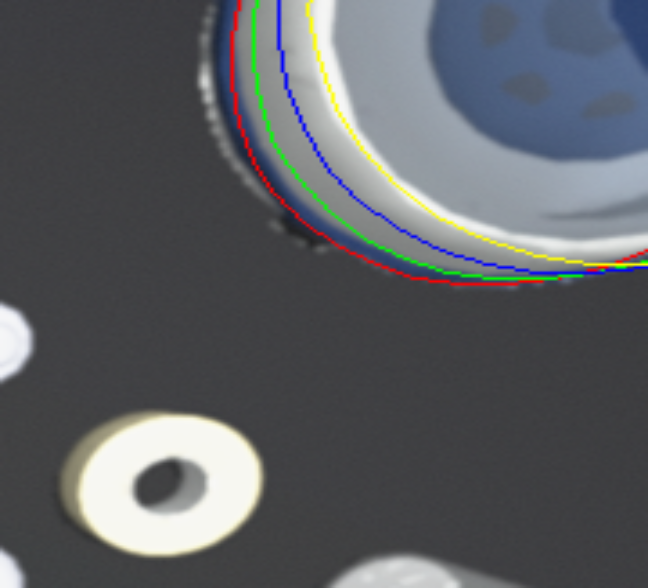

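View pics/tb.png

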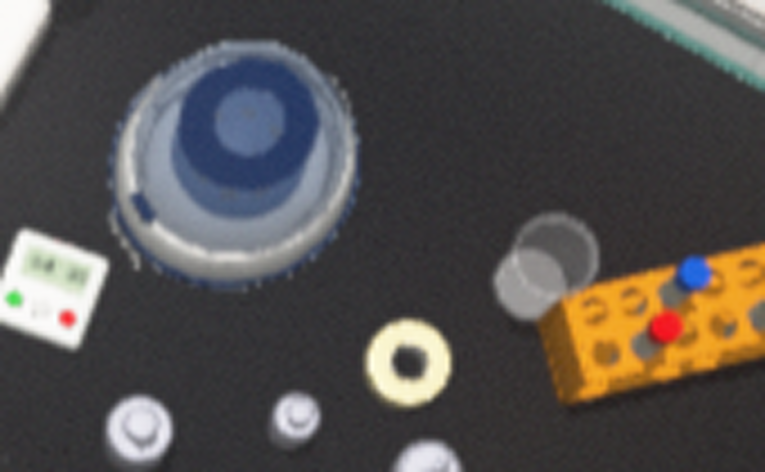

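The bowl is tall and its edge is near x = 0.63, so for the large and medium weights I'll turn the jaws away from it. Starting with the large weight.

```bash
cat >> h.py <<'E'
TY=np.radians(67.5)
tx=np.array([np.sin(TY),-np.cos(TY)]); ty=np.array([np.cos(TY),np.sin(TY)])
PM=np.array([.510,.0016]); PL=PM-.066*ty; PS=PM+.066*ty; REST=np.array([.4434,.029])
def st(arm,msg=''):
    o=arm.get_obs(); print(msg,'t',round(o['time'],2),'tcp',o['tcp_pos'].round(4),'F',o['force'].round(1),'open',round(o['opening'],4)); return o
def pick(arm,xy,yaw,op,zg=.022):
    arm.command_gripper(op)
    arm.goto([*xy,.16],down(yaw))
    arm.move_straight([*xy,.09],max_speed=.2)
    g=arm.move_straight([*xy,zg],max_speed=.08,guard=15); st(arm,f'down guard={g}')
    if g: return False
    arm.command_gripper(0); st(arm,'gripped')
    arm.move_straight([*xy,.16],max_speed=.12); st(arm,'lifted'); return True
E
python3 - <<'E'
from workcell import arm
from h import *
pick(arm,(.5366,-.2784),np.radians(20),.062)
im=arm.get_image("wrist"); cv2.imwrite("pics/w3.png",im[:,:,::-1])
E
```

```text
down guard=False t 5.65 tcp [ 0.5371 -0.2784  0.0224] F [ 0.9 -0.2  0.2] open 0.0619
gripped t 6.19 tcp [ 0.5367 -0.2781  0.0223] F [-2.2  1.2  3. ] open 0.037
lifted t 7.49 tcp [ 0.5359 -0.2781  0.159 ] F [ 1.   1.1 -5.6] open 0.0369
```

View pics/w3.png

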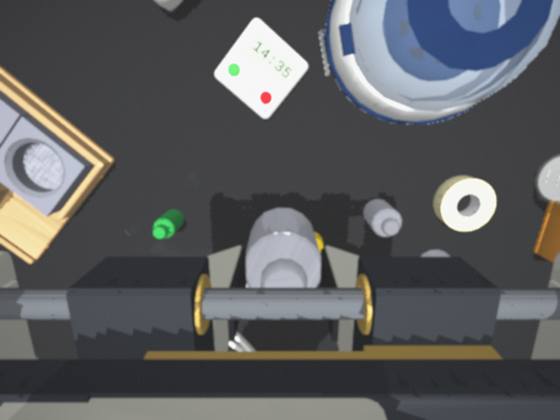

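The large weight is held upright and centred between the fingers, with the knob at about (283,275); the force change of about 5.6 N fits 0.5 kg. I'll check its offset along the pads by projection, then place it.

```bash
cat >> h.py <<'E'
def place(arm,xy,zend,yaw=TY,op=.06,g=8):
    arm.goto([*xy,.16],down(yaw)); 
    arm.move_straight([*xy,.075],max_speed=.15)
    hit=arm.move_straight([*xy,zend],max_speed=.04,guard=g); o=st(arm,f'placed hit={hit}'); return o
E
python3 - <<'E'
from workcell import arm
from h import *
p=arm.camera_params("wrist"); o=arm.get_obs()
c=o['tcp_pos']; axd=R.from_rotvec(o['ee_rot']).as_matrix()
print(R.from_rotvec(o['ee_rot']).as_matrix().round(3))
for dx in (-.004,0,.004):
    k=c+axd@np.array([dx,0,-.042]); k2=c+axd@np.array([dx,0,-.024]); 
    print(dx,'knob',proj(p,k).round(1),'cyl top',proj(p,k2).round(1), 'cyl edge far',proj(p,k2+axd@np.array([.02,0,0])).round(1),'base far',proj(p,c+axd@np.array([dx+.02,0,.022])).round(1))
im=cv2.imread("pics/w3.png"); cv2.imwrite("pics/w3a.png",cv2.resize(im[190:330,220:350],None,fx=4.5,fy=4.2,interpolation=cv2.INTER_CUBIC))
E
```

```text
[[ 0.94   0.342 -0.002]
 [ 0.342 -0.94   0.001]
 [-0.001 -0.002 -1.   ]]
-0.004 knob [282.2 295.9] cyl top [282.3 277.2] cyl edge far [282.3 239.8] base far [282.4 212.7]
0 knob [282.2 287.9] cyl top [282.3 270. ] cyl edge far [282.3 232. ] base far [282.4 206.4]
0.004 knob [282.2 279.8] cyl top [282.3 262.6] cyl edge far [282.3 224.1] base far [282.4 200.1]
```

View pics/w3a.png

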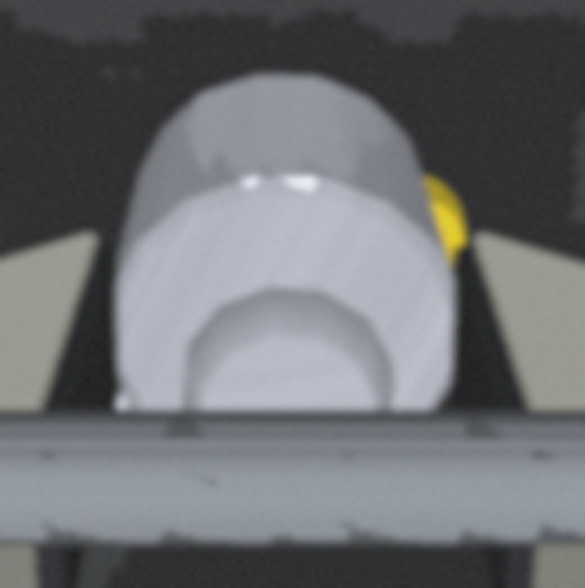

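The projection puts the weight within 1 mm of the tool axis, so I'll place it.

Run:
```python
from workcell import arm
from h import *
o=place(arm,PL,.0335)
```

```text
placed hit=True t 10.06 tcp [ 0.4842 -0.0591  0.0361] F [-1.  -0.2  5.5] open 0.0371
```

It touched down at TCP z = 0.0361, which is the pocket floor. I'll release it and fetch the medium weight.

Run:
```python
from workcell import arm
from h import *
arm.command_gripper(.056); st(arm,'rel')
arm.move_straight([*PL,.16],max_speed=.2)
im=arm.get_image("wrist"); cv2.imwrite("pics/w4.png",im[:,:,::-1])
pick(arm,(.5472,-.3762),np.radians(30),.042)
p=arm.camera_params("wrist");o=arm.get_obs();axd=R.from_rotvec(o['ee_rot']).as_matrix();c=o['tcp_pos']
for dx in (-.003,0,.003): print(dx,'cyl top far',proj(p,c+axd@np.array([dx+.014,0,-.016])).round(1),'base far',proj(p,c+axd@np.array([dx+.014,0,.022])).round(1))
im=arm.get_image("wrist")[:,:,::-1]; cv2.imwrite("pics/w5.png",im)
cv2.imwrite("pics/w5a.png",cv2.resize(im[190:330,220:350],None,fx=4.5,fy=4.2,interpolation=cv2.INTER_CUBIC))
```

```text
rel t 10.61 tcp [ 0.4824 -0.0594  0.0351] F [-0.3  0.2  0.1] open 0.0561
down guard=False t 14.65 tcp [ 0.5477 -0.3764  0.0225] F [-0.2  0.1  0.7] open 0.042
gripped t 15.23 tcp [ 0.5473 -0.3762  0.0222] F [-0.7  0.3  2.7] open 0.0136
lifted t 16.53 tcp [ 0.5465 -0.3759  0.1589] F [ 0.3 -0.7 -2.2] open 0.0137
-0.003 cyl top far [282.  243.3] base far [282.1 220.4]
0 cyl top far [282.  237.8] base far [282.1 215.8]
0.003 cyl top far [282.  232.2] base far [282.1 211.1]
```

View pics/w4.png

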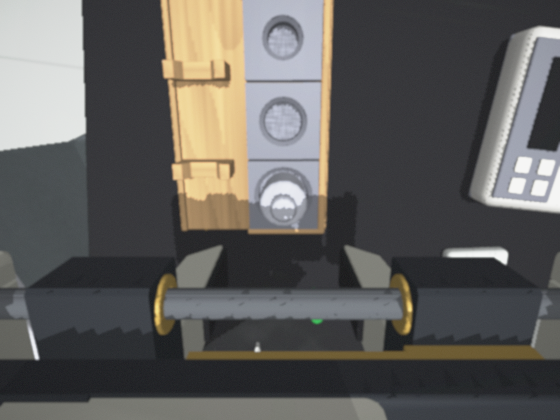

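View pics/w5a.png

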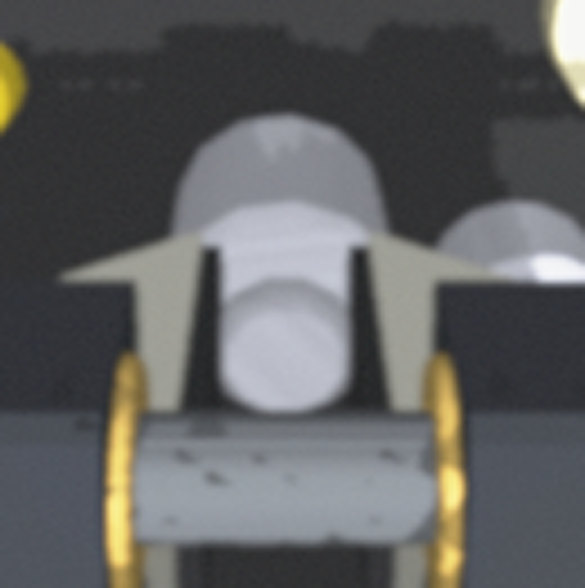

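The first picture shows the large weight seated in the widest pocket at (283,195). The medium is gripped upright, with the far edge of its top at row 237.6 where 237.8 was expected. The fingers read 13.6 mm on a 28 mm body, which suggests the pads are grooved. Placing it now.

Run:
```python
from workcell import arm
from h import *
o=place(arm,PM,.0335,g=6)
if o['tcp_pos'][2]<.0385:
    arm.command_gripper(.044); st(arm,'rel')
    arm.move_straight([*PM,.16],max_speed=.2)
    im=arm.get_image("wrist"); cv2.imwrite("pics/w6.png",im[:,:,::-1])
    pick(arm,(.4416,-.3854),TY,.034)
    p=arm.camera_params("wrist");o=arm.get_obs();axd=R.from_rotvec(o['ee_rot']).as_matrix();c=o['tcp_pos']
    for dx in (-.003,0,.003): print(dx,'cyl top far',proj(p,c+axd@np.array([dx+.010,0,-.012])).round(1),'base far',proj(p,c+axd@np.array([dx+.010,0,.022])).round(1))
    im=arm.get_image("wrist")[:,:,::-1]; cv2.imwrite("pics/w7.png",im)
    cv2.imwrite("pics/w7a.png",cv2.resize(im[190:330,220:350],None,fx=4.5,fy=4.2,interpolation=cv2.INTER_CUBIC))
```

```text
placed hit=True t 19.62 tcp [0.5095 0.0019 0.0361] F [-1.8 -0.3  6.5] open 0.0141
rel t 20.32 tcp [0.5084 0.0014 0.0352] F [-0.5 -0.1  0.4] open 0.0441
down guard=False t 24.53 tcp [ 0.4421 -0.3855  0.0224] F [-0.6 -0.3  0.3] open 0.034
gripped t 25.09 tcp [ 0.4417 -0.3855  0.0222] F [-0.3 -0.3  2.7] open 0.0087
lifted t 26.39 tcp [ 0.441  -0.385   0.1591] F [ 0.2  0.2 -1.3] open 0.0088
-0.003 cyl top far [280.8 246.6] base far [281.1 225.8]
0 cyl top far [280.8 241.3] base far [281.1 221.2]
0.003 cyl top far [280.8 235.9] base far [281.1 216.5]
```

View pics/w6.png

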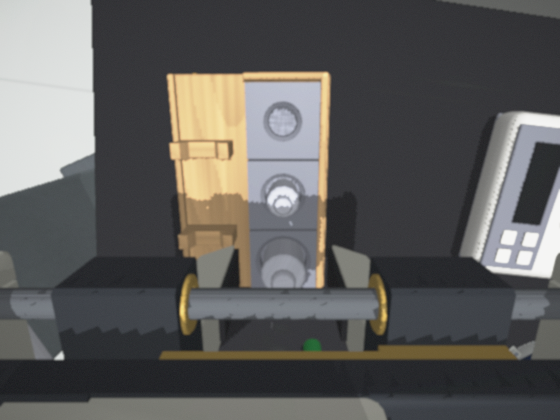

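View pics/w7a.png

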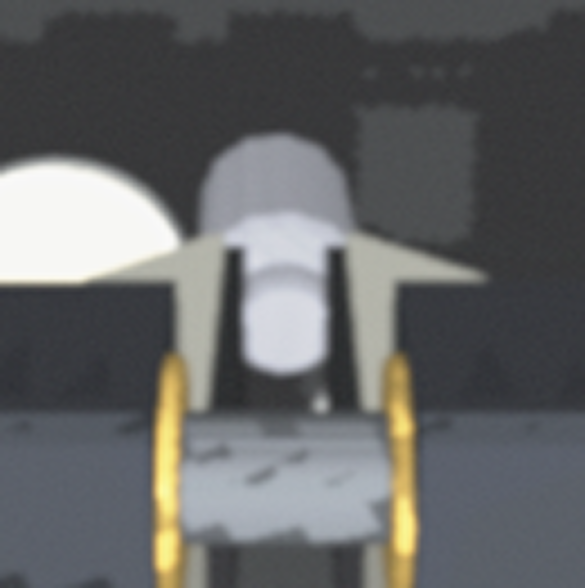

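The medium weight is seated in the middle pocket at (283,198). The small one is held upright within 1 mm of the axis. I'll place it, then look at the forceps from close above.

Run:
```python
from workcell import arm
from h import *
o=place(arm,PS,.0335,g=6)
if o['tcp_pos'][2]<.0385:
    arm.command_gripper(.036); st(arm,'rel')
    arm.move_straight([*PS,.16],max_speed=.2)
    im=arm.get_image("wrist"); cv2.imwrite("pics/w8.png",im[:,:,::-1]); np.save("p8.npy",arm.camera_params("wrist"),allow_pickle=True)
    yaw=np.radians(64.3); t=np.array([np.cos(yaw),np.sin(yaw)])
    arm.command_gripper(.045)
    arm.goto([*(np.array([.3603,-.272])-.09*t),.16],down(yaw)); st(arm)
    np.save("p9.npy",arm.camera_params("wrist"),allow_pickle=True)
    im=arm.get_image("wrist")[:,:,::-1]; cv2.imwrite("pics/w9.png",im)
```

```text
placed hit=True t 29.73 tcp [0.5351 0.063  0.0361] F [-0.1 -0.7  5.8] open 0.0089
rel t 30.39 tcp [0.534  0.0622 0.0353] F [ 0.8  0.2 -0.2] open 0.036
 t 33.34 tcp [ 0.3224 -0.3523  0.1602] F [-0.5 -0.1  0.2] open 0.0449
```

View pics/w8.png

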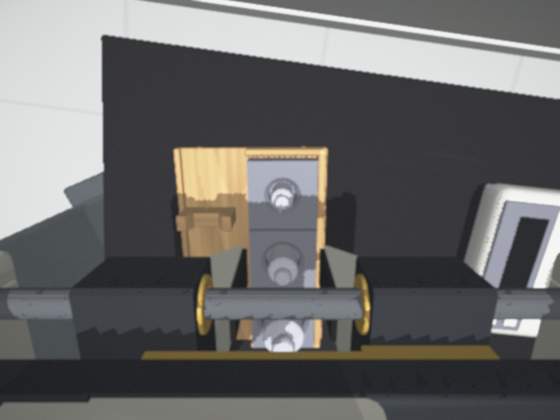

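View pics/w9.png

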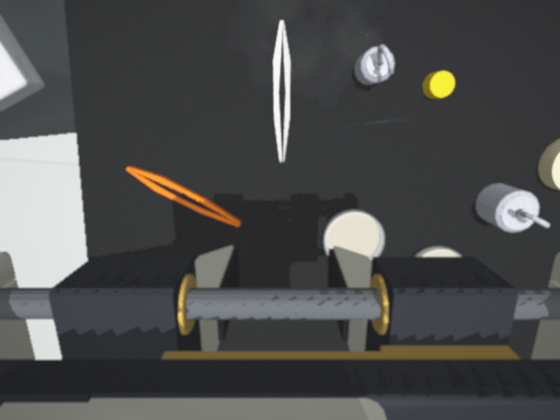

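All three weights stand in their pockets. The steel forceps line up with the tool, ending at (282,20) and (282,162).

Run:
```python
from h import *
im=cv2.imread("pics/w9.png"); cv2.imwrite("pics/w9a.png",cv2.resize(im[10:170,250:314],None,fx=8,fy=3.7,interpolation=cv2.INTER_CUBIC))
p=np.load("p9.npy",allow_pickle=True).item()
g=cv2.cvtColor(im,cv2.COLOR_BGR2GRAY)[0:175,255:312]; ys,xs=np.where(g>130); print(ys.min(),ys.max(),[ (r,xs[ys==r].min()+255,xs[ys==r].max()+255) for r in range(ys.min(),ys.max()+1,12)])
```

```text
20 161 [(20, np.int64(280), np.int64(283)), (32, np.int64(277), np.int64(285)), (44, np.int64(275), np.int64(287)), (56, np.int64(273), np.int64(289)), (68, np.int64(273), np.int64(290)), (80, np.int64(273), np.int64(290)), (92, np.int64(273), np.int64(289)), (104, np.int64(273), np.int64(289)), (116, np.int64(274), np.int64(289)), (128, np.int64(275), np.int64(288)), (140, np.int64(276), np.int64(286)), (152, np.int64(278), np.int64(285))]
```

View pics/w9a.png

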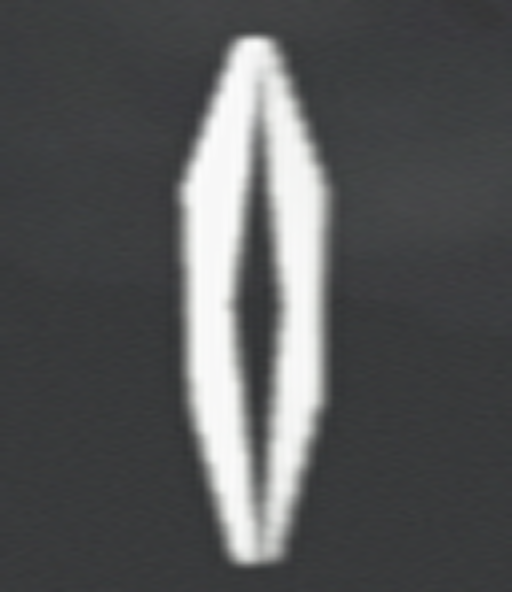

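The hooked small weight would sit under the gripper body with only about 4 mm clearance at the forceps grasp. I'll tilt the tool 4° to raise that side.

```bash
cat >> h.py <<'E'
def tilt(yaw,deg=-4): return (R.from_rotvec(down(yaw))*R.from_euler('x',np.radians(deg))).as_rotvec()
E
python3 - <<'E'
from workcell import arm
from h import *
p=np.load("p9.npy",allow_pickle=True).item()
a=px(p,281.8,19.5,.004); b=px(p,281.6,161.8,.004); c=px(p,281.4,92,.004)
m=((a+b)/2)[:2]; yaw=np.arctan2(*(a-b)[1::-1]); print(m,np.degrees(yaw),np.linalg.norm(a-b))
np.save("f.npy",[*m,yaw])
rv=tilt(yaw); M=R.from_rotvec(rv).as_matrix(); print('y axis',M[:,1].round(3))
arm.command_gripper(.034)
arm.goto([*m,.14],rv)
arm.move_straight([*m,.03],max_speed=.15)
g=arm.move_straight([*m,.0045],max_speed=.04,guard=6); st(arm,f'g={g}')
np.save("p10.npy",arm.camera_params("wrist"),allow_pickle=True)
im=arm.get_image("wrist")[:,:,::-1]; cv2.imwrite("pics/w10.png",im)
E
```

```text
[ 0.36127485 -0.2708888 ] 64.30120038642447 0.12506760148674367
y axis [ 0.899 -0.433  0.07 ]
g=False t 35.97 tcp [ 0.3614 -0.2707  0.0045] F [ 0.1 -0.5  0.9] open 0.0338
```

View pics/w10.png

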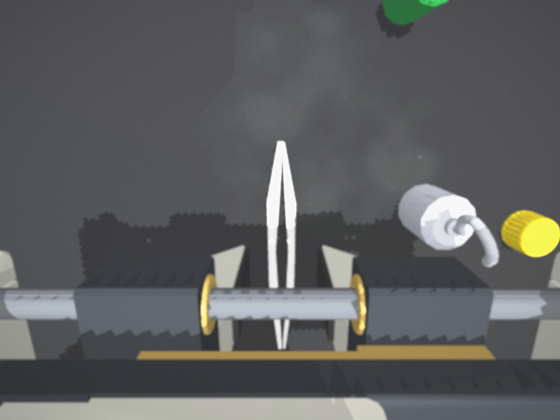

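The forceps are between the open fingers with the far tip at (281,142), and the hooked weight stands clear at (437,217). Gripping and lifting.

Run:
```python
from workcell import arm
from h import *
p=np.load("p10.npy",allow_pickle=True).item(); mx,my,yaw=np.load("f.npy")
a=px(p,281.3,141.5,.004); print('tip',a,'dist from mid',(a[:2]-[mx,my])@[np.cos(yaw),np.sin(yaw)])
arm.command_gripper(0); st(arm,'grip')
arm.move_straight([mx,my,.14],max_speed=.1); st(arm,'lift')
p=arm.camera_params("wrist"); o=arm.get_obs(); M=R.from_rotvec(o['ee_rot']).as_matrix()
for d in (.058,.061,.064): print(d,proj(p,o['tcp_pos']+M@[d,0,0]).round(1))
im=arm.get_image("wrist")[:,:,::-1]; cv2.imwrite("pics/w11.png",im)
```

```text
tip [ 0.3877913  -0.21647343  0.004     ] dist from mid 0.06053152995751395
grip t 36.73 tcp [ 0.3613 -0.2709  0.0045] F [-0.   0.3  0.3] open 0.0006
lift t 38.24 tcp [ 0.3609 -0.2706  0.1395] F [0.1 0.4 0.5] open 0.0005
0.058 [280.8 146.1]
0.061 [280.8 140.2]
0.064 [280.8 134.3]
```

View pics/w11.png

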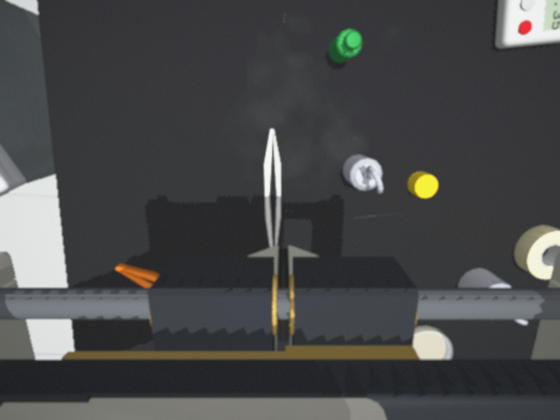

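The opening reads 0.6 mm, so I'll check whether the forceps came up or stayed on the table.

Run:
```python
from workcell import arm
from h import *
p=arm.camera_params("wrist")
print('if on table: tip',proj(p,[.3878,-.2165,.004]),'mid',proj(p,[.3613,-.2709,.004]))
im=cv2.imread("pics/w11.png"); cv2.imwrite("pics/w11a.png",cv2.resize(im[120:300,210:350],None,fx=4.5,fy=3.3,interpolation=cv2.INTER_CUBIC))
im=arm.get_image("scene")[:,:,::-1]; cv2.imwrite("pics/s2.png",cv2.resize(im[100:360,180:480],None,fx=2.3,fy=2.3,interpolation=cv2.INTER_CUBIC))
```

```text
if on table: tip [272.1775822  128.71736566] mid [272.38011779 194.57326967]
```

View pics/w11a.png

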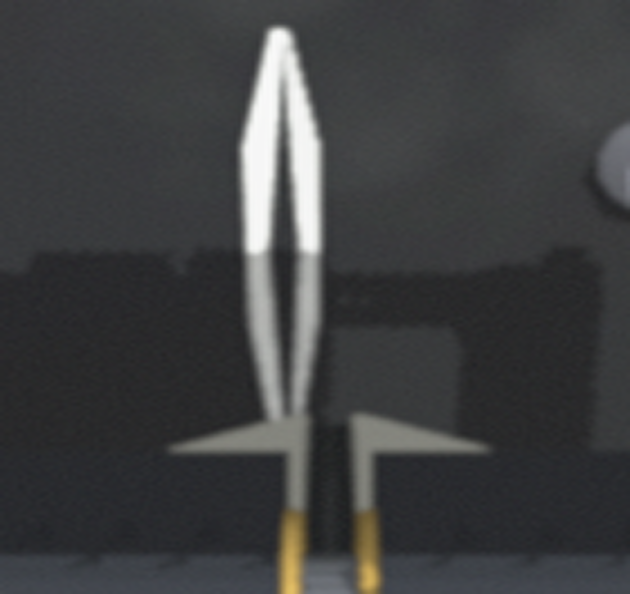

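View pics/s2.png

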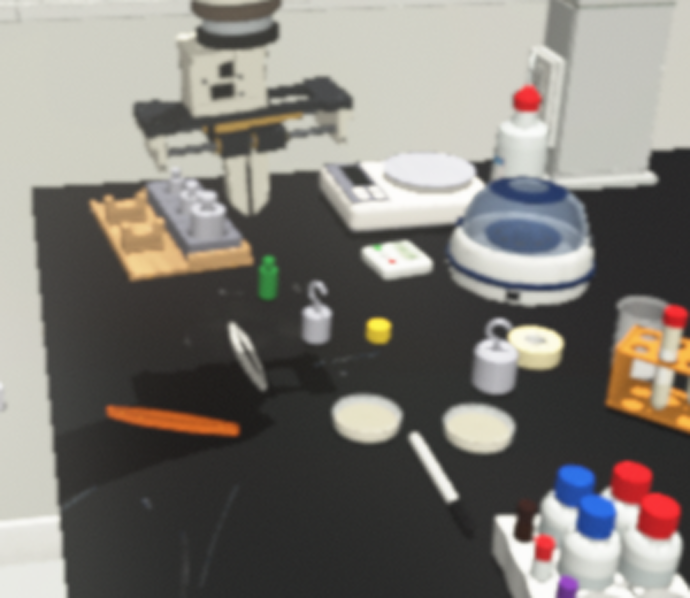

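The forceps lie unmoved on the table and the fingers closed without holding them. I need to see the fingertip shape.

Run:
```python
from workcell import arm
from h import *
p=arm.camera_params("scene"); o=arm.get_obs(); M=R.from_rotvec(o['ee_rot']).as_matrix()
u=proj(p,o['tcp_pos']); g=proj(p,o['tcp_pos']-M[:,2]*.019); print(u,g, [proj(p,o['tcp_pos']-M[:,2]*d).round(1) for d in (.005,.01,.03,.04)])
im=arm.get_image("scene")[:,:,::-1].copy()
x0,y0=240,130
c=cv2.resize(im[y0:y0+90,x0:x0+110],None,fx=6.5,fy=6.5,interpolation=cv2.INTER_CUBIC)
for q in (u,g): cv2.circle(c,(int((q[0]-x0+.5)*6.5),int((q[1]-y0+.5)*6.5)),3,(0,0,255),-1)
cv2.imwrite("pics/s3.png",c)
p=arm.camera_params("wrist")
for n,X in [("tcp",[0,0,0]),("grasp",[0,0,-.019]),("tip+x",[.0095,0,0]),("tip+x,y10",[.0095,.01,0]),("g+x",[.0095,0,-.019]),("g+x,y3",[.0095,.003,-.019])]: print(n,proj(p,o['tcp_pos']+M@X).round(1))
```

```text
[288.51495549 199.85621939] [288.06763078 191.91132532] [array([288.4, 197.8]), array([288.3, 195.7]), array([287.8, 187.3]), array([287.6, 183. ])]
tcp [280.8 250.3]
grasp [280.6 264.8]
tip+x [280.8 234.4]
tip+x,y10 [298.8 234.4]
g+x [280.6 247.5]
g+x,y3 [286.6 247.5]
```

View pics/s3.png

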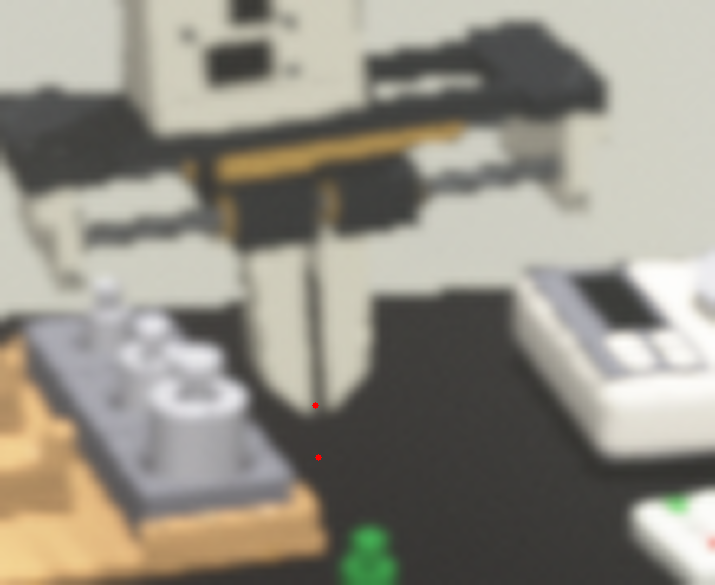

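In both camera views the real finger ends sit about 17 mm behind the stated TCP: visible tip at row 193 in the scene image, stated TCP projecting to row 200. So the fingers closed above the 8 mm thick forceps. I'll find the table by a guarded descent. To stay clear of the hooked weight I'll grasp 20 mm towards the far end and skew the jaws 10°.

Run:
```python
from workcell import arm
from h import *
mx,my,yaw=np.load("f.npy"); t=np.array([np.cos(yaw),np.sin(yaw)])
g=np.array([mx,my])-.02*t; y2=yaw-np.radians(10)
HS=np.array([.4437,-.2857]); d=HS-g; print('HS in tool x,y',d@[np.cos(y2),np.sin(y2)],d@[np.sin(y2),-np.cos(y2)])
arm.command_gripper(.036)
arm.goto([*g,.10],down(y2))
arm.move_straight([*g,.005],max_speed=.12); st(arm)
hit=arm.move_straight([*g,-.0185],max_speed=.025,guard=3); o=st(arm,f'hit={hit}')
```

```text
HS in tool x,y 0.05576511460619781 0.07210684669015024
 t 40.41 tcp [ 0.3532 -0.2891  0.0057] F [-0.1 -1.  -0.6] open 0.0362
hit=False t 41.5 tcp [ 0.3527 -0.289  -0.0184] F [-0.   0.3 -0. ] open 0.0359
```

Run:
```python
from workcell import arm
from h import *
o=arm.get_obs(); x,y,z=o['tcp_pos']
im=arm.get_image("scene")[:,:,::-1]; cv2.imwrite("pics/s4.png",cv2.resize(im[170:300,230:370],None,fx=5,fy=4.5,interpolation=cv2.INTER_CUBIC))
hit=arm.move_straight([x,y,-.022],max_speed=.012,guard=3); o=st(arm,f'hit={hit}')
```

```text
hit=True t 41.83 tcp [ 0.3529 -0.2892 -0.0205] F [-1.   0.5  6.6] open 0.0359
```

View pics/s4.png

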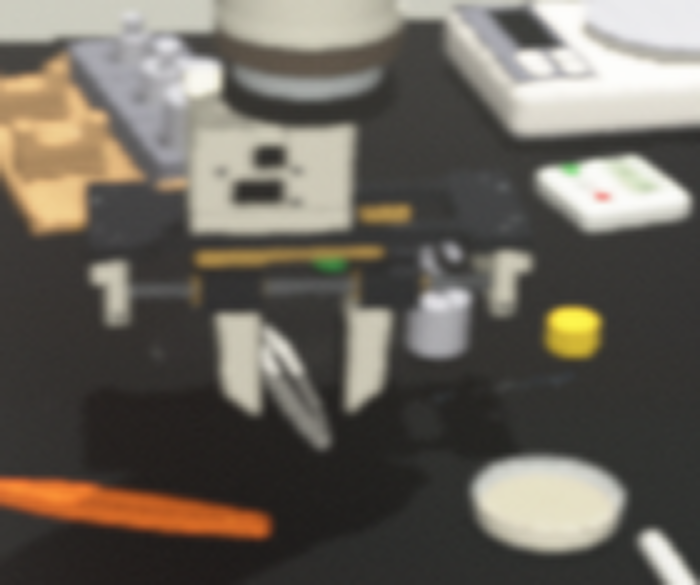

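The table was touched at TCP z of about −0.0205, so the fingers really end about 20 mm short of the stated TCP. I'll raise 2 mm and grip.

Run:
```python
from workcell import arm
from h import *
mx,my,yaw=np.load("f.npy"); t=np.array([np.cos(yaw),np.sin(yaw)])
g=np.array([mx,my])-.02*t
arm.move_straight([*g,-.0182],max_speed=.03)
arm.command_gripper(0); st(arm,'grip')
arm.move_straight([*g,.14],max_speed=.1); st(arm,'lift')
p=arm.camera_params("wrist"); o=arm.get_obs(); M=R.from_rotvec(o['ee_rot']).as_matrix()
for d in (.076,.081,.086): print(d,proj(p,o['tcp_pos']+M@[d,0,-.016]).round(1))
np.save("p12.npy",p,allow_pickle=True)
im=arm.get_image("wrist")[:,:,::-1]; cv2.imwrite("pics/w12.png",im)
```

```text
grip t 42.58 tcp [ 0.3526 -0.2889 -0.0183] F [-0.9  1.1 -0.1] open 0.013
lift t 44.32 tcp [ 0.3523 -0.2886  0.1395] F [ 0.2  0.5 -0.9] open 0.0127
0.076 [280.9 110.1]
0.081 [280.9  98.6]
0.086 [280.9  86.9]
```

View pics/w12.png

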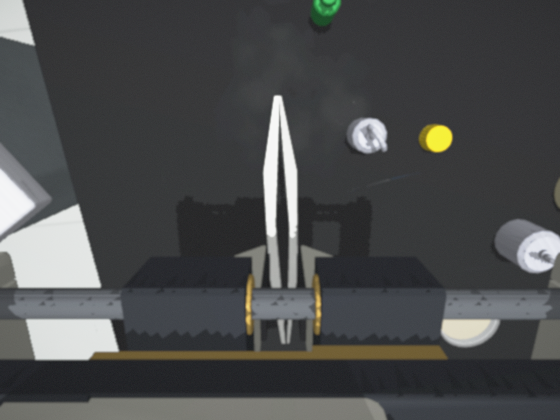

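The forceps are held and lifted, far tip at (278,97) and near end at about (285,342). I'll enlarge to get their exact pose in the tool.

Run:
```python
from workcell import arm
from h import *
im=cv2.imread("pics/w12.png"); cv2.imwrite("pics/w12a.png",cv2.resize(im[85:350,240:325],None,fx=5,fy=2.2,interpolation=cv2.INTER_CUBIC))
p=np.load("p12.npy",allow_pickle=True).item(); o=arm.get_obs(); M=R.from_rotvec(o['ee_rot']).as_matrix(); c=o['tcp_pos']
def tl(u,v): return M.T@(px(p,u,v,c[2]+.022)-c)
a,b=tl(278,96),tl(285,343); print(a,b,np.linalg.norm(a-b),np.degrees(np.arctan2(*(a-b)[1::-1])))
EOF=0
```

```text
[ 0.08187186 -0.00127856 -0.02196013] [-0.04442035  0.00205996 -0.02202375] 0.12633634903469212 -1.5142512094526208
```

View pics/w12a.png

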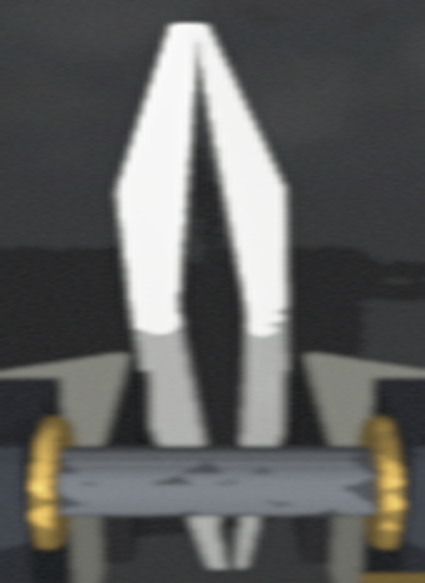

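Run:
```python
from workcell import arm
from h import *
for fl in (0,np.pi):
    y=TY-np.radians(1.5)+fl
    X=np.array([np.cos(y),np.sin(y)]); Y=np.array([np.sin(y),-np.cos(y)])
    g=REST-.0187*X-.0004*Y
    for z in (.14,.05,.012):
        q=arm.solve_ik([*g,z],down(y)); print(g,z,None if q is None else q.round(2))
print(arm.get_obs()['joint_pos'].round(2))
```

```text
[0.43542861 0.01207939] 0.14 [ 0.92  0.4  -1.18  2.11  0.47  0.92 -0.94]
[0.43542861 0.01207939] 0.05 [ 0.7   0.52 -0.94  2.18  0.63  0.74 -1.08]
[0.43542861 0.01207939] 0.012 [ 0.61  0.57 -0.83  2.19  0.7   0.66 -1.14]
[0.45137139 0.04592061] 0.14 [ 0.89  0.53 -1.29  2.07  0.61  1.    2.  ]
[0.45137139 0.04592061] 0.05 [ 0.84  0.82 -1.3   2.13  0.98  1.02  1.71]
[0.45137139 0.04592061] 0.012 [ 0.83  0.96 -1.31  2.14  1.14  1.06  1.61]
[ 1.51  0.38 -1.03  2.07  0.42  0.91 -0.38]
```

Flipping the tool by 180° is reachable and keeps the gripper body clear of the tall large weight. I'll go above the rests and look before lowering.

```bash
cat >> h.py <<'E'
FY=TY-np.radians(1.5)+np.pi
FX=np.array([np.cos(FY),np.sin(FY)]); FYv=np.array([np.sin(FY),-np.cos(FY)])
FG=REST-.0187*FX-.0004*FYv
E
python3 - <<'E'
from workcell import arm
from h import *
arm.goto([*FG,.11],down(FY)); o=st(arm)
p=arm.camera_params("wrist"); M=R.from_rotvec(o['ee_rot']).as_matrix(); c=o['tcp_pos']
print('exp tip',proj(p,c+M@[.0797,-.0012,-.022]), 'rests', [proj(p,[*(REST+s*.042*ty),.03]).round(1) for s in (1,-1)])
im=arm.get_image("wrist")[:,:,::-1]; cv2.imwrite("pics/w13.png",im)
E
```

```text
t 46.33 tcp [0.4514 0.0453 0.1099] F [ 0.2 -0.3 -1. ] open 0.0127
exp tip [282.51421274  97.67935014] rests [array([286.3, 237.5]), array([283.5, 130.8])]
```

View pics/w13.png

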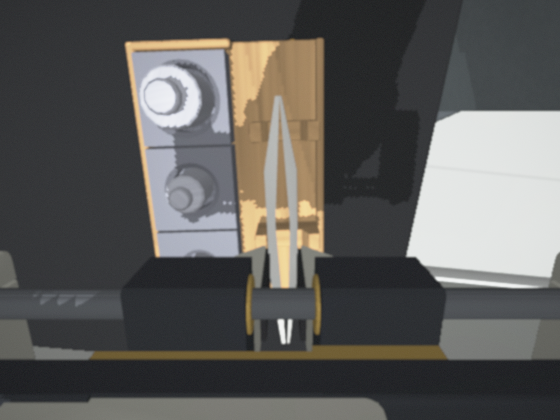

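The forceps are held over the rests: tip at (278,97), far rest centred at (284,130), matching its projection (283.5,131). Lowering with guard.

Run:
```python
from workcell import arm
from h import *
arm.move_straight([*FG,.035],max_speed=.1); st(arm)
hit=arm.move_straight([*FG,.0105],max_speed=.02,guard=3); o=st(arm,f'hit={hit}')
np.save("p14.npy",arm.camera_params("wrist"),allow_pickle=True)
im=arm.get_image("wrist")[:,:,::-1]; cv2.imwrite("pics/w14.png",im)
im=arm.get_image("scene")[:,:,::-1]; cv2.imwrite("pics/s5.png",cv2.resize(im[130:260,190:350],None,fx=4.5,fy=4.5,interpolation=cv2.INTER_CUBIC))
```

```text
t 47.27 tcp [0.4518 0.0462 0.0354] F [-0.1  0.2 -0.5] open 0.0132
hit=True t 48.36 tcp [0.4513 0.0459 0.0116] F [-0.3 -0.2  4.8] open 0.0125
```

View pics/w14.png

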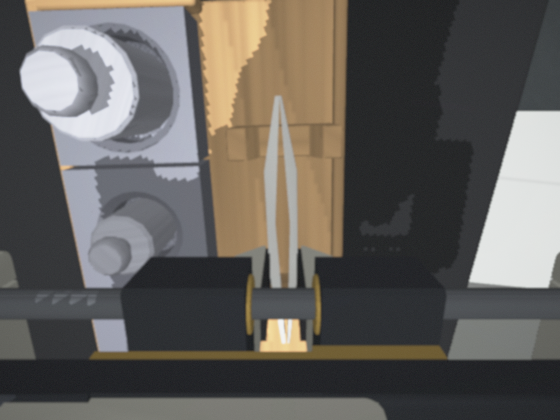

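View pics/s5.png

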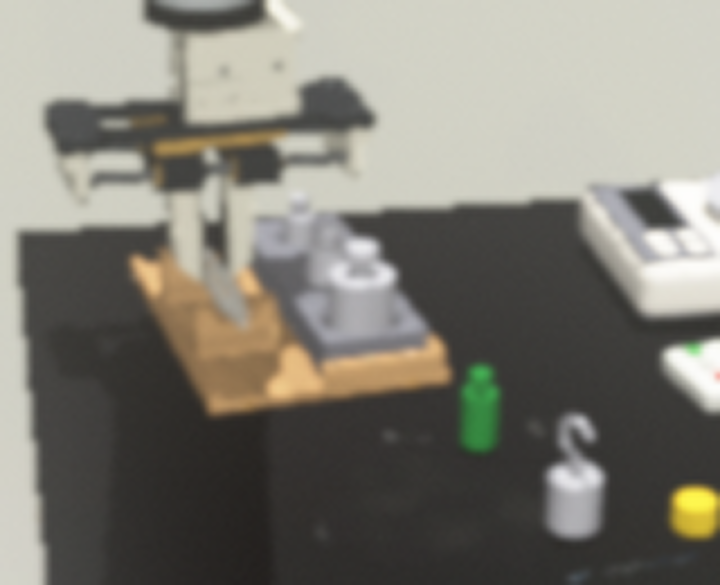

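It touched at TCP z = 0.0116, the predicted notch-floor level. I'll release gently, back off and look.

Run:
```python
from workcell import arm
from h import *
arm.command_gripper(.026); st(arm,'rel')
arm.move_straight([*FG,.05],max_speed=.06)
arm.move_straight([*FG,.16],max_speed=.2)
g=REST+.12*ty  # back off so camera looks on the tray
arm.goto([*(REST-.09*ty+.03*tx),.2],down(TY)); o=st(arm)
np.save("p15.npy",arm.camera_params("wrist"),allow_pickle=True)
im=arm.get_image("wrist")[:,:,::-1]; cv2.imwrite("pics/w15.png",im)
cv2.imwrite("pics/w15a.png",cv2.resize(im[0:230,150:370],None,fx=3.4,fy=2.6,interpolation=cv2.INTER_CUBIC))
im=arm.get_image("top")[:,:,::-1]; cv2.imwrite("pics/t15.png",im)
im=arm.get_image("scene")[:,:,::-1]; cv2.imwrite("pics/s15.png",cv2.resize(im[170:290,190:430],None,fx=3.3,fy=4,interpolation=cv2.INTER_CUBIC))
```

```text
rel t 48.93 tcp [0.4505 0.0457 0.011 ] F [-0.4 -0.1 -0.1] open 0.0262
 t 52.5 tcp [ 0.4365 -0.0654  0.1997] F [-0.2 -0.2 -0.3] open 0.0259
```

View pics/w15a.png

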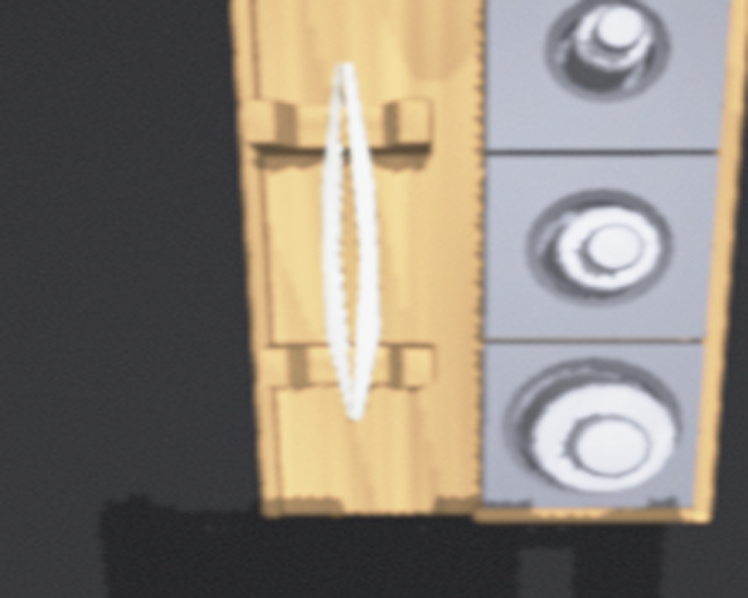

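View pics/s15.png

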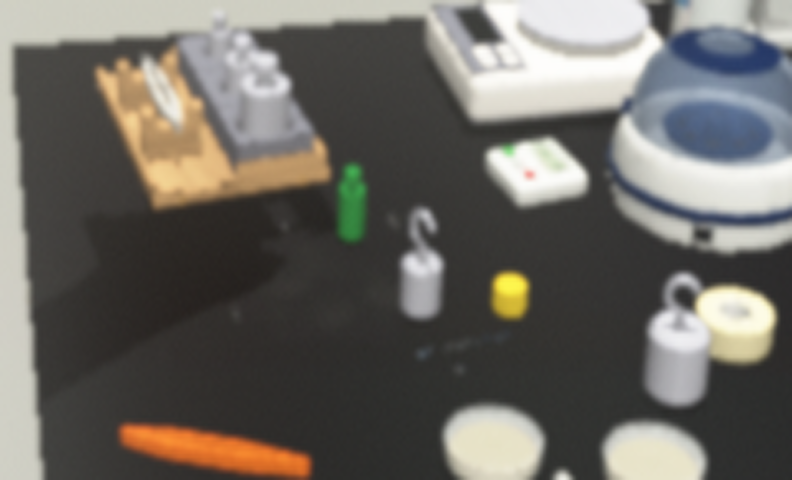

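View pics/t15.png

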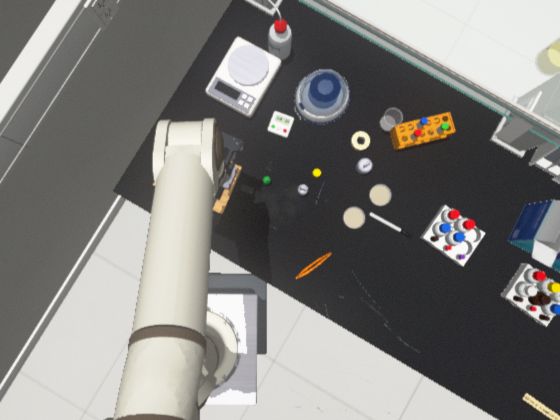

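Run:
```python
from workcell import arm
from h import *
p=np.load("p15.npy",allow_pickle=True).item()
C=lambda x,y:((x+.5)/3.4-.5+150,(y+.5)/2.6-.5)
def rel(X,o): d=X[:2]-o; return (np.array([d@tx,d@ty])*1e3).round(1)
a,b=px(p,*C(344,62),.034),px(p,*C(354,421),.034); print('forceps mid rel rest',rel((a+b)/2,REST),'len',np.linalg.norm(a-b),'head',np.degrees(np.arctan2(*(a-b)[1::-1])))
for n,c,z,P in [("Lcyl",(601,437),.060,PL),("Lknob",(613,444),.076,PL),("Mcyl",(611,248),.052,PM),("Mknob",(615,247),.065,PM),("Sknob",(619,28),.059,PS)]: print(n,rel(px(p,*C(*c),z),P))
r1=px(p,*C(348,366),.03); r2=px(p,*C(340,124),.03); print('rest notch centre rel',rel((r1+r2)/2,REST))
for n,q,P in [("pL",(593,435),PL),("pM",(600,247),PM)]: print(n,rel(px(p,*C(*q),.032),P))
```

```text
forceps mid rel rest [ 1.2 -0.8] len 0.12512297363954533 head 67.47119271024454
Lcyl [-0.7  0.5]
Lknob [0.5 0.6]
Mcyl [ 0.5 -0.6]
Mknob [-0.1 -0.9]
Sknob [-1.1 -0.1]
rest notch centre rel [-0.6 -0.1]
pL [ 0.4 -3.2]
pM [-0.1  0.6]
```

Everything measures within 2 mm of its target and all touchdowns were at floor height. The arm is clear, so I'm handing in.

Run:
```python
from workcell import arm
arm.hand_in(); print(arm.get_obs()['time'])
```

```text
the job is handed in; nothing more can be done
the job is handed in; nothing more can be done
```

I seated all three knob weights in their own pockets, laid the steel forceps in the two rests, and handed the job in at about 52.6 s. No verdict is reported.

**Weights:** Each one touched down at pocket-floor height and stands within about 1 mm of its pocket axis. They look upright in the last pictures.

**Forceps:** They lie across both notches, about 1 mm off centre in each direction and in line with the tray. They were turned end for end, which the task allows.

**Hooked weights:** They stand where they were in the final top view, at the same pixel positions as at the start. I checked this by eye, without a fresh measurement.

**What failed or disagreed:**
- **First forceps grasp:** It closed on nothing, though the forceps did not move. The fingers really end about 20 mm short of the stated TCP, which two camera views and a guarded touch on the table confirmed. I regrasped lower and off-centre to keep clear of the hooked weight.
- **Finger openings:** On the weights they read less than the body widths, most likely because the grip was higher than planned (on the knobs of the medium and small weights).
- **Large pocket centre:** My last picture put it about 3 mm along the row from my earlier figure. That pocket was partly hidden by its weight, so I kept the earlier figure, which agrees with the top view and the touchdown.

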